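Fetch a spacer out of a deep pocket with sprung tongs

ROBOT

A 7-joint arm with a two-finger parallel gripper is mounted at the origin on a cart in front of the work surface, level with it; the furniture and walls round the work are solid. World frame = base frame: x ahead of the robot, y to its left, z up, the work surface at z = 0. Lengths are in mm, angles in degrees, forces in N, time in s.
With the tool pointing down it reaches from about 400 to 850 mm from the base axis. Payload 4.5 kg.
Tool frame: the origin (TCP) lies midway between the tips of the shut fingers; the grasp point (between the pads) lies 19 mm behind it (env.grip_point_offset is the distance from the TCP to the grasp point, in mm); x points along the fingers, z is the direction in which the jaws open and shut, and the axes are right-handed (so a half turn about x gives the same grasp; the last joint's range is limited). The gripper opens to 85 mm and grips with 20 to 120 N. Pads are 22 mm wide; open, the fingers measure 114 mm over their backs; the gripper's body (76 mm by 85 mm) begins 54 mm behind the grasp point. The pads swing forward as they close: fully open they stand 13 mm farther back than shut.
Start: joints at [77.338, 39.483, -11.15, 89.685, 9.013, 51.709, -12.324], TCP at [157.561, -604.838, 231.317] pointing down, gripper open.
Joint ranges: [-172.22, 172.22], [-26.19, 119.32], [-84.43, 86.54], [7.71, 146.69], [-57.33, 237.33], [2.42, 119.75], [-152.13, 152.13]. Speed limits (degrees/s): [147.25, 147.25, 180, 180, 180, 180, 180].

INTERFACE

Orientations are given as a 3x3 rotation matrix whose columns are the frame's x, y, z axes.
In Python, from plant import env, viewer gives the robot as it stands.
- The arm moves only by the tool jog_arm, never from a script. Its argument "moves" is a list of rows, each a list of 7 numbers: the turn, a rotation vector about the tool's x, y, z in degrees, then the shift along the tool's x, y, z in m, then the finger opening in m, from 0 to 0.0854. A call has 1 to 8 rows; each row is the pose to reach, as a shift and turn from the pose commanded when the call began, along the tool's axes at that moment; what a row does not reach only later rows make up. A row lasts 1/10 s, in which the tool goes at most 50 mm and 8.59 degrees, less where a joint would pass 70% of its speed; a pose out of reach is approached as far as the arm can. A call with a gripper value outside its range is refused whole. The fingers move at their own pace and stop on an object; "grip_force" is the grip in N (left out, the last holds). Time passes only in rows, so rows that repeat a pose let the fingers close. It gives the time, the measured TCP pose, the force and the opening at its end, in the units of the state.
- env.get_obs(): the state, without advancing time (a new reading comes with each control period).
- viewer.snapshot(name): name is "scene" or "top" or "wrist"; returns the picture (480x640x3 uint8, red, green, blue); there is no depth.
- viewer.camera_params(name): a dict with "mtx" (3x3 intrinsics, pixels), "R" (3x3) and "t" (3): a world point X has camera coordinates R X + t. Camera axes: x right, y down, z forward; pixel columns grow to the right and rows downward; lengths in mm; the calibration is good to about 2 mm. The wrist camera is an equidistant fisheye: a pixel r from the principal point sees the ray r / f radians off the axis. A picture is of the moment at which its call begins: read the wrist's pose just before it. camera_params takes no time and is no camera call; for the wrist camera it gives the pose at the moment of the call.
- env.close_job(): hands the job in, once; it reports no verdict.
The state is a dict: "clock": time; "q": joint angles; "joint_vel": joint speeds; "effort": joint torques, N m; "ee_pos": TCP position; "orientation": TCP orientation; "contact_force": force on the tool from outside, world axes, zero at the start; "torque": the same for the moment, N m; "grip_width": finger opening in mm.
Only numpy, scipy, OpenCV 4.12 (cv2) and the standard library are available. Lean on these libraries where they do the work, as an engineer would, in place of code of your own. Each camera call takes 0.05 s, during which the arm holds its last target. There are 200 camera calls.

TASK

Take the sprung tongs from their stand, reach down the narrow pocket of the metal block, squeeze them shut on the steel spacer ring at the bottom and pull it out. With the tongs, find the nest's post, which is clamped somewhere along its groove, and seat the ring over it fully down on its foot, then put the tongs back upright in their stand. Do not crush the ring or lean hard on the block, nest or stand, and leave the other things where they are.

Things in the scene. Friction and masses are not known exactly. Their poses are not given: they have to be found in the camera images.
- tongs: Sprung tongs, upright, 141 mm tall, 95 g. Two parallel steel legs 13.5 mm wide (x), 4 mm thick (y), one at +y, one at -y; open they are 22 mm apart inside, 30 mm over the outer faces. They are joined by guide pins; a dark guide block sits within the legs' width on top, 131 to 141 mm up. Origin: midway between the open legs, level with the tip ends; z up. It belongs to the -y leg: squeezed, the middle between the legs lies at y = minus half the joint value.
- tongs_jaw (a joint): how far the tongs are squeezed, m: 0 open (tips 22 mm apart), 0.008 with the tips on the ring, 0.012 fully shut. A spring opens them: it takes 6 N to start closing and 0.4 N more per mm (about 9 N with the tips on the ring); only what the grip has beyond that squeezes the ring.
- spacer: Plain steel spacer ring, 14 mm outside, 8 mm bore, 14 mm tall, about 15 g, upright on the floor in the middle of the block's pocket. Origin: centre of its lower face; z along the bore. Two sprung brass balls in the pocket's x walls pinch it with about 5 N each, so it must be gripped more strongly than that to come out; over 25 N from a tip crushes it.
- pocket_mouth (a point): Centre of the pocket's mouth, on the block's top face; axes those of the block. The pocket is 16 mm along x, only 31 mm along y, 55 mm deep, straight-walled, flat-floored; enter with the tongs part squeezed. One leg of the tongs goes down on each side (y) of the ring. The brass balls stand up to 3 mm out of the x walls, 4 to 12 mm above the floor and within 4 mm of the middle in y.
- stand: Fixed black stand for the tongs; origin at the centre of its underside, on the bench. Upright slot open at the top: 18 mm along x, 38 mm along y, floor 6 mm above the bench, straight walls up to 48 mm, flared rim up to about 57 mm. The tongs stand open in it, their y along the slot's y, tip ends on the slot's floor.
- flux_bottle: white dropper bottle with a red nozzle, 44 x 44 x 140 mm; bystander
- small_tray: small grey tray of pins, 58 x 86 x 16 mm; bystander
- cap: black lens cap, 22 mm diameter, 10 mm tall; bystander
- block: Fixed aluminium block with the pocket, 60 x 80 mm, 65 mm tall; origin at the centre of its underside, on the bench, 65 mm under the pocket's mouth.
- tongs_grip (a point): Where to hold the tongs: midway between the open legs, 105 mm above the tip ends. Black grip plates, 22 mm wide (x), cover the outer faces from 88 to 124 mm above the tip ends; 36 mm over them when open. Squeeze them along the tongs' y: the legs stay parallel, and the width over the plates is always the gap between the tips plus 14 mm.
- nest: Fixed aluminium plate, 100 x 100 x 10 mm, low screw heads at its corners; origin at the centre of its underside, on the bench. Its one post is clamped somewhere along a groove on the plate's x axis (y = 0), up to 18 mm either way from the middle: where is not measured, look or feel for it. Post: round foot 13 mm in diameter, top 16 mm above the bench; on it a pin 6 mm in diameter, top 36 mm above the bench.
Not all that is in view belongs to the job. What is meant by the tongs is not yellow, and is the smaller of those in its own colour.

How it is judged:
By the outcome, as a careful person would: the job done as asked, in the order asked, and still so for the second after the job is handed in, with the robot touching nothing.
It also fails if it takes over 64 s, if anything falls off the work surface, if the arm or the gripper's body presses on something with over 40 N, if the wrist force passes 120 N, or if a joint passes its speed limit or range.

## Working session

There is one attempt and no reset: what is moved stays moved. The work goes in short steps, Python scripts to look and compute and a tool call to move; the robot and the scene stay as the last step left them, time stands still between calls to the robot, and variables do not carry over. Pictures are saved under pics/ and viewed, about 8 in all and at most 12, crops included, and the job is handed in when it is done.

Besides the shell and the picture viewer there is one more tool, called after ">>>" as name(argument=value, ...) on one line, values as JSON. jog_arm: Moves the arm, as the interface text tells. Its arguments: {"type":"object","properties":{"moves":{"type":"array"},"grip_force":{"type":"number"}},"required":["moves"]}

```bash
ls; mkdir -p pics
python3 - <<'E'
from plant import env, viewer
import cv2, numpy as np
for n in ["scene","top"]:
    im=viewer.snapshot(n); cv2.imwrite(f"pics/{n}0.png",cv2.cvtColor(im,cv2.COLOR_RGB2BGR))
    p=viewer.camera_params(n); print(n,p["mtx"].round(1).tolist(),p["R"].round(4).tolist(),p["t"].round(1).tolist())
o=env.get_obs(); print({k:np.round(v,3).tolist() for k,v in o.items()}); print(env.grip_point_offset)
E
```

```text
pics
scene [[570.0, 0.0, 321.0], [0.0, 570.0, 247.4], [0.0, 0.0, 1.0]] [[-0.7372, -0.6757, -0.0018], [-0.4887, 0.535, -0.6892], [0.4667, -0.5072, -0.7246]] [404.6, 317.1, 762.4]
top [[436.9, 0.0, 319.6], [0.0, 436.9, 235.9], [0.0, 0.0, 1.0]] [[-0.0127, -0.9999, 0.0065], [-0.9984, 0.0123, -0.0557], [0.0556, -0.0072, -0.9984]] [-0.0, 545.3, 907.2]
{'clock': 0.1, 'q': [77.339, 39.53, -11.146, 89.741, 9.011, 51.71, -12.323], 'joint_vel': [0.067, -0.072, 0.073, -0.153, 0.009, -0.082, -0.012], 'effort': [-0.003, -54.06, -1.271, -15.899, 0.01, 0.004, -0.0], 'ee_pos': [157.327, -604.243, 230.535], 'orientation': [[-0.001, 0.968, 0.252], [0.002, 0.252, -0.968], [-1.0, -0.0, -0.002]], 'contact_force': [-0.608, 0.342, 0.618], 'torque': [0.004, 0.006, -0.035], 'grip_width': 85.297}
18.700000000000003
```

View pics/scene0.png

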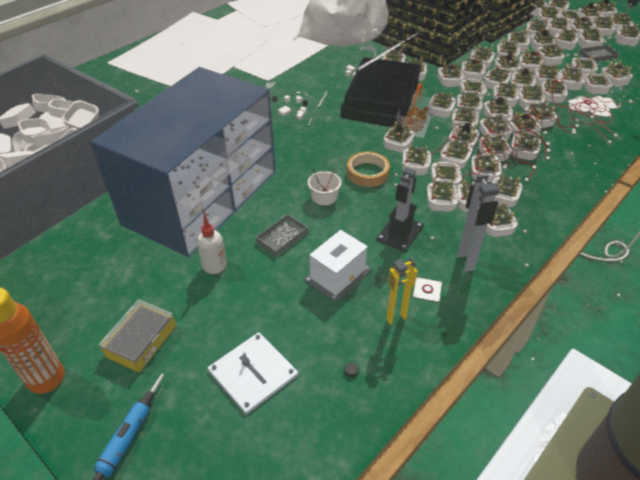

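View pics/top0.png

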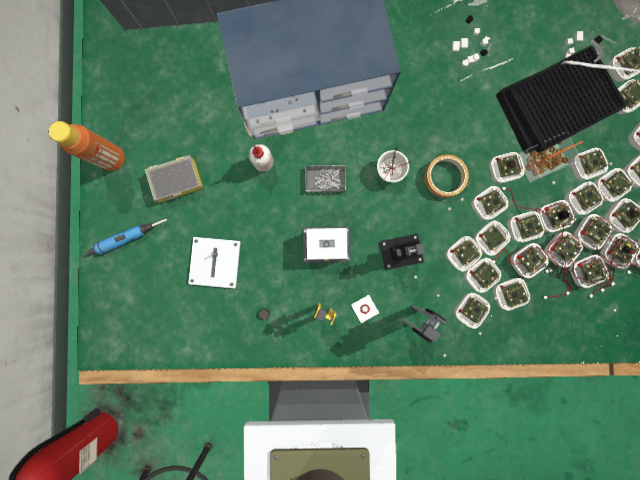

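Candidates for the tongs: grey in the black stand (scene 403,205; top 405,252), large grey (scene 480,220; top 428,322), and yellow (scene 400,292; top 325,314). The task rules out yellow and wants the smaller grey one, so I choose the pair in the stand. Next I measure it.

```bash
cat > h.py <<'E'
import cv2, numpy as np
from plant import env, viewer
def ray(p,uv,fish=False):
    K,R,t=map(np.array,(p["mtx"],p["R"],p["t"])); x=(uv[0]-K[0,2])/K[0,0]; y=(uv[1]-K[1,2])/K[1,1]
    if fish:
        r=np.hypot(x,y); d=np.array([np.sin(r)*x/max(r,1e-9),np.sin(r)*y/max(r,1e-9),np.cos(r)])
    else: d=np.array([x,y,1.])
    return -R.T@t, R.T@d
def on_z(p,uv,z,fish=False):
    c,d=ray(p,uv,fish); return c+d*(z-c[2])/d[2]
def proj(p,X,fish=False):
    K,R,t=map(np.array,(p["mtx"],p["R"],p["t"])); c=R@np.array(X,float)+t
    if fish:
        r=np.arctan2(np.hypot(c[0],c[1]),c[2]); s=r/max(np.hypot(c[0],c[1]),1e-9); return np.array([K[0,0]*c[0]*s+K[0,2],K[1,1]*c[1]*s+K[1,2]])
    return (K@(c/c[2]))[:2]
def rect(mask):
    cs,_=cv2.findContours(mask.astype(np.uint8),cv2.RETR_EXTERNAL,cv2.CHAIN_APPROX_NONE)
    return cv2.minAreaRect(max(cs,key=cv2.contourArea)),max(cs,key=cv2.contourArea)
E
python3 - <<'E'
from h import *
im=cv2.imread("pics/top0.png"); p=viewer.camera_params("top")
mn=im.min(2)
for nm,(x0,y0,x1,y1),z,cond in [("nest",(180,225,250,300),10,mn>150),("block",(295,220,360,270),65,mn>150),("standbase",(375,228,435,275),6,im.max(2)<70)]:
    m=np.zeros(mn.shape,bool); m[y0:y1,x0:x1]=cond[y0:y1,x0:x1]
    r,c=rect(m); b=cv2.boxPoints(r); P=np.array([on_z(p,q,z)[:2] for q in b])
    e=P[1]-P[0]; f=P[2]-P[1]
    print(nm,b.round(1).tolist(),"ctr",P.mean(0).round(1),"sides",np.linalg.norm(e).round(1),np.linalg.norm(f).round(1),"ang",np.degrees(np.arctan2(e[1],e[0])).round(1),np.degrees(np.arctan2(f[1],f[0])).round(1))
a=cv2.resize(im[220:285,285:435],None,fx=4,fy=4,interpolation=cv2.INTER_CUBIC)
s=cv2.imread("pics/scene0.png"); b=cv2.resize(s[160:310,300:500],None,fx=3,fy=3,interpolation=cv2.INTER_CUBIC)[:330]
n=cv2.resize(im[230:295,183:248],None,fx=3,fy=3,interpolation=cv2.INTER_CUBIC)
W=np.zeros((600,800,3),np.uint8); W[:260,:600]=a; W[:195,605:800]=n; W[265:595,:600]=b; cv2.imwrite("pics/m1.png",W)
E
```

```text
nest [[187.8000030517578, 283.79998779296875], [192.1999969482422, 236.1999969482422], [240.0, 240.5], [235.60000610351562, 288.1000061035156]] ctr [492.8 217.2] sides 100.7 101.7 ang -5.0 -95.9
block [[303.8999938964844, 228.1999969482422], [347.1000061035156, 227.0], [348.0, 258.0], [304.79998779296875, 259.29998779296875]] ctr [527.9 -18.9] sides 86.4 62.0 ang -89.0 -179.2
standbase [[378.5, 241.5], [417.29998779296875, 233.1999969482422], [423.29998779296875, 261.3999938964844], [384.6000061035156, 269.70001220703125]] ctr [ 510.4 -179.7] sides 84.8 61.4 ang -78.6 -169.3
```

View pics/m1.png

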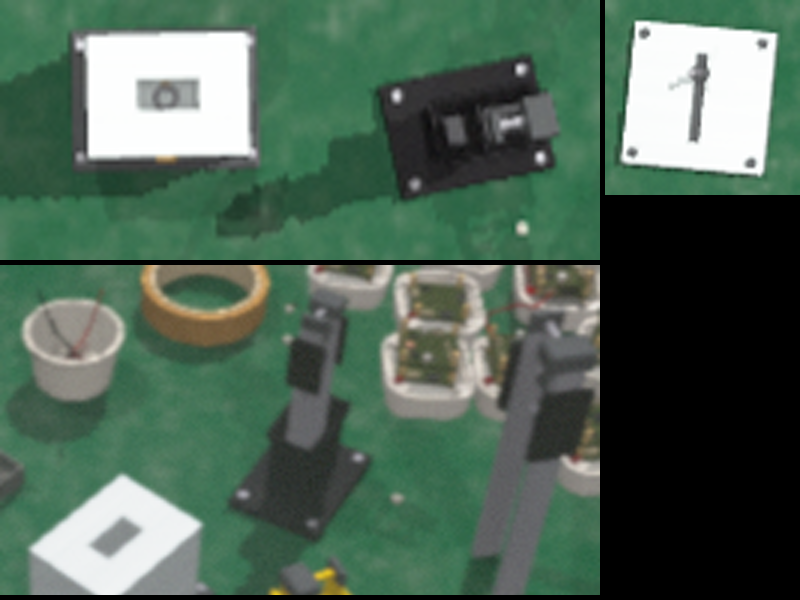

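The crop confirms the small grey tongs stand upright in the black stand. Its base centre is about (510,-180) with the long side at about -78.6°. The block is about (528,-19), and its pocket is in the middle with the ring visible at crop (167,97). The nest is about (493,217), with the post toward the +x end of the groove at crop (700,72). I'll move above the tongs, rising first.

>>> jog_arm(moves=[[0, 0, 0, -0.045, 0, 0, 0.085], [0, 0, 0, -0.07, 0.034, -0.0245, 0.085], [0, 0, 0, -0.07, 0.07, -0.05, 0.085], [0, 0, 0, -0.07, 0.11, -0.079, 0.085], [0, 0, 0, -0.07, 0.15, -0.108, 0.085], [0, 0, 0, -0.07, 0.19, -0.1365, 0.085], [1, 0, 0, -0.07, 0.23, -0.165, 0.085], [2, 0, 0, -0.07, 0.27, -0.194, 0.085]])

```text
clock: 0.9
ee_pos: [370.7, -347.3, 301.1]
orientation: [[-0.0, 0.976, 0.217], [0.0, 0.217, -0.976], [-1.0, -0.0, -0.0]]
contact_force: [0.4, 0.3, 0.2]
grip_width: 85.0
```

>>> jog_arm(moves=[[0, 0, 0, 0, 0.04, -0.0285, 0.085], [0, 0, 0, 0, 0.08, -0.057, 0.085], [0, 0, 0, 0, 0.12, -0.086, 0.085], [1.2, 0, 0, 0, 0.16, -0.114, 0.085], [1.2, 0, 0, 0.02, 0.17, -0.122, 0.085], [1.2, 0, 0, 0.03, 0.17, -0.122, 0.085], [1.2, 0, 0, 0.03, 0.17, -0.122, 0.085], [1.2, 0, 0, 0.03, 0.17, -0.122, 0.085]])

```text
clock: 1.7
ee_pos: [507.8, -195.0, 271.2]
orientation: [[-0.002, 0.981, 0.194], [-0.001, 0.194, -0.981], [-1.0, -0.002, 0.001]]
contact_force: [0.1, -0.5, -0.2]
grip_width: 84.9
```

Run:
```python
from h import *
o=env.get_obs(); print(o["ee_pos"],o["orientation"].round(3) if hasattr(o["orientation"],"round") else o["orientation"])
p=viewer.camera_params("wrist"); im=cv2.cvtColor(viewer.snapshot("wrist"),cv2.COLOR_RGB2BGR); cv2.imwrite("pics/w1.png",im)
import pickle; pickle.dump(p,open("w1.pkl","wb"))
c,d=ray(p,(p["mtx"][0][2],p["mtx"][1][2]),True); print("cam",c.round(1),d.round(3),np.array(p["mtx"]).round(1).tolist())
for X in [(510,-180,0),(510,-180,147),(528,-19,65),(493,217,10)]: print(X,proj(p,X,True).round(0), proj(viewer.camera_params("top"),X).round(0))
```

```text
[ 507.78853281 -195.0015876   271.19829139] [[-0.002  0.981  0.194]
 [-0.001  0.194 -0.981]
 [-1.    -0.002  0.001]]
cam [ 583.8 -180.1  413.1] [-0.299 -0.06  -0.952] [[371.6, 0.0, 321.5], [0.0, 371.6, 240.0], [0.0, 0.0, 1.0]]
(510, -180, 0) [309. 189.] [401. 252.]
(510, -180, 147) [302. 224.] [416. 250.]
(528, -19, 65) [152. 156.] [326. 243.]
(493, 217, 10) [ 25. 159.] [214. 262.]
```

View pics/w1.png

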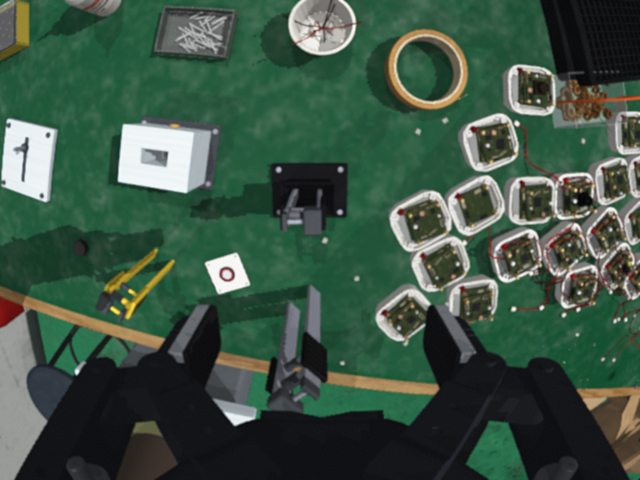

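The wrist view shows the stand and tongs at (303,205), the block at (165,157), the nest at the left edge and the large tongs at (300,350) behind the gripper. I'll magnify it.

Run:
```python
from h import *
import pickle; p=pickle.load(open("w1.pkl","rb")); im=cv2.imread("pics/w1.png")
a=cv2.resize(im[150:250,260:360],None,fx=6,fy=6,interpolation=cv2.INTER_CUBIC)
cv2.imwrite("pics/w1c.png",a)
m=np.zeros(im.shape[:2],bool); m[155:220,262:355]=(im.max(2)<60)[155:220,262:355]
r,c=rect(m)
# white screws
g=im.min(2); 
mm=np.zeros(im.shape[:2],np.uint8); mm[155:222,262:358]=(g>140)[155:222,262:358]
n,l,s,ce=cv2.connectedComponentsWithStats(mm)
for i in range(1,n): print(s[i,4],ce[i].round(1),on_z(p,ce[i],8,True).round(1))
mm=np.zeros(im.shape[:2],np.uint8); mm[115:195,110:225]=(g>165)[115:195,110:225]
r,c=rect(mm>0); b=cv2.approxPolyDP(c,6,True)[:,0]; P=np.array([on_z(p,q,65,True)[:2] for q in b]); print(b.tolist(),P.round(1).tolist(),P.mean(0))
```

```text
17 [278.4 169.1] [ 527.6 -143.3    8. ]
11 [340. 169.] [ 540.5 -209.5    8. ]
14 [339.5 211.7] [ 493.3 -218.8    8. ]
25 [294.2 220.5] [ 473.4 -170.8    8. ]
[[123, 125], [119, 181], [184, 192], [202, 181], [208, 132]] [[555.7, 19.6], [497.1, 18.2], [497.2, -58.1], [511.3, -75.7], [559.5, -74.9]] [524.16896445 -34.18788084]
```

View pics/w1c.png

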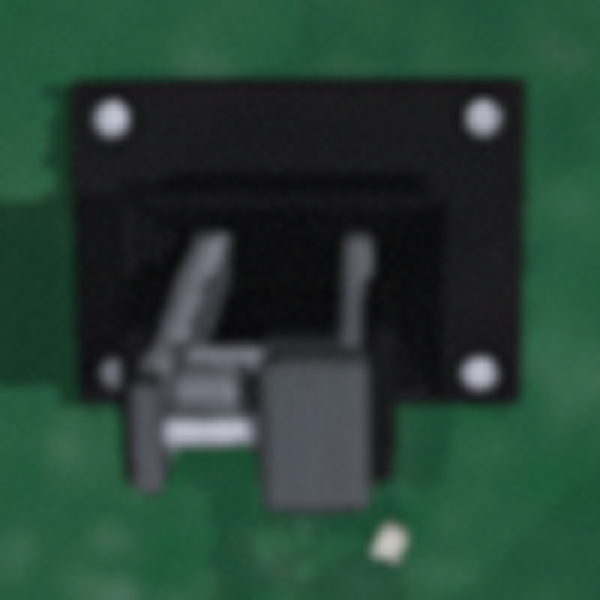

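Run:
```python
from h import *
import pickle; p=pickle.load(open("w1.pkl","rb"))
R=lambda a:np.array([np.cos(np.radians(a)),np.sin(np.radians(a))])
ux,uy=R(11),R(101); c0=np.array([510.5,-181.1])
for nm,q,z in [("gb fr",(266,508),147),("gb fl",(366,508),147),("gb br",(266,362),147),("gb bl",(370,362),147),("legL outer front",(135,490),137),("legL inner front",(163,490),137),("legL back inner",(163,378),137),("tip L far out",(205,235),6),("tip L far in",(230,235),6),("tip R far out",(374,235),6),("tip R far in",(345,235),6)]:
    X=on_z(p,(260+q[0]/6,150+q[1]/6),z,True)[:2]; print(nm,X.round(1),"stand-frame",((X-c0)@ux).round(1),((X-c0)@uy).round(1))
```

```text
gb fr [ 501.9 -183.3] stand-frame -8.8 -0.5
gb fl [ 504.4 -195.6] stand-frame -8.8 -13.0
gb br [ 520.3 -179.9] stand-frame 9.9 -0.7
gb bl [ 522.8 -192.4] stand-frame 9.9 -13.5
legL outer front [ 498.  -166.3] stand-frame -9.5 16.9
legL inner front [ 498.7 -169.9] stand-frame -9.5 13.3
legL back inner [ 513.4 -167.4] stand-frame 5.5 12.9
tip L far out [ 508.3 -164.3] stand-frame 1.1 16.9
tip L far in [ 509.2 -168.8] stand-frame 1.1 12.3
tip R far out [ 514.3 -195. ] stand-frame 1.1 -14.4
tip R far in [ 513.3 -189.7] stand-frame 1.1 -9.0
```

>>> jog_arm(moves=[[0, 0, 0, 0.01, 0.004, -0.0146, 0.085], [0, 0, 0, 0.05, 0.004, -0.0146, 0.085], [0, 0, 0, 0.09, 0.004, -0.0146, 0.085], [0, 0, 0, 0.13, 0.004, -0.0146, 0.085], [0, 0, 0, 0.165, 0.004, -0.0146, 0.085], [0, 0, 0, 0.18, 0.004, -0.0146, 0.07], [0, 0, 0, 0.18, 0.004, -0.0146, 0.05], [0, 0, 0, 0.18, 0.004, -0.0146, 0.05]], grip_force=20)

```text
clock: 2.55
ee_pos: [510.7, -179.0, 92.2]
orientation: [[0.001, 0.981, 0.196], [-0.001, 0.196, -0.981], [-1.0, 0.001, 0.001]]
contact_force: [-0.7, 0.0, 1.2]
grip_width: 50.1
```

Run:
```python
from h import *
o=env.get_obs(); print(o["ee_pos"],o["grip_width"],o["contact_force"])
im=cv2.cvtColor(viewer.snapshot("wrist"),cv2.COLOR_RGB2BGR); cv2.imwrite("pics/w2.png",im)
cv2.imwrite("pics/w2c.png",cv2.resize(im[190:450,160:480],None,fx=2,fy=2))
```

```text
[ 510.66296541 -179.03968179   92.16897859] 50.052091579624374 [-0.6561687  0.046722   1.2453821]
```

View pics/w2c.png

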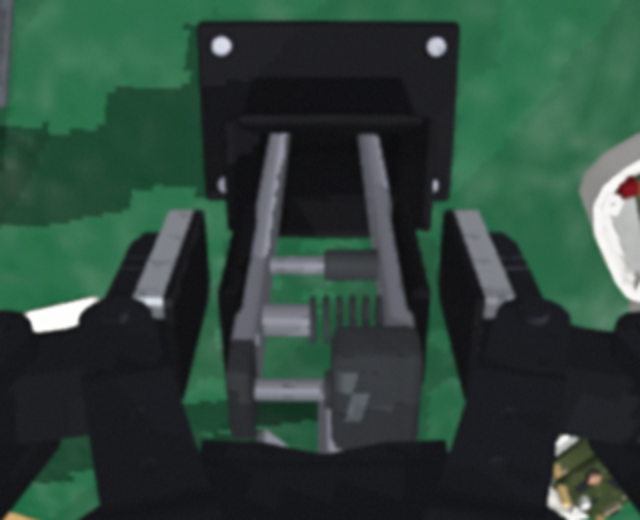

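The tongs sit centred between the pads. I'll squeeze partway and lift clear (tip height is at least 57 plus a margin).

>>> jog_arm(moves=[[0, 0, 0, 0, 0, 0, 0.04], [0, 0, 0, 0, 0, 0, 0.034], [0, 0, 0, 0, 0, 0, 0.032], [0, 0, 0, 0, 0, 0, 0.032], [0, 0, 0, 0, 0, 0, 0.032], [0, 0, 0, 0, 0, 0, 0.032]], grip_force=22)

```text
clock: 3.2
ee_pos: [511.3, -178.1, 93.0]
orientation: [[0.003, 0.98, 0.198], [-0.001, 0.198, -0.98], [-1.0, 0.003, 0.001]]
contact_force: [-0.5, -0.1, 8.5]
grip_width: 32.3
```

>>> jog_arm(moves=[[0, 0, 0, -0.005, 0, 0, 0.032], [0, 0, 0, -0.02, 0, 0, 0.032], [0, 0, 0, -0.04, 0, 0, 0.032], [0, 0, 0, -0.065, 0, 0, 0.032], [0, 0, 0, -0.09, 0, 0, 0.032], [0, 0, 0, -0.115, 0, 0, 0.032], [0, 0, 0, -0.13, 0, 0, 0.032], [0, 0, 0, -0.13, 0, 0, 0.032]])

```text
clock: 4.0
ee_pos: [511.6, -178.2, 223.7]
orientation: [[0.005, 0.98, 0.197], [-0.001, 0.197, -0.98], [-1.0, 0.004, 0.002]]
contact_force: [-0.2, -0.5, -1.7]
grip_width: 32.5
```

>>> jog_arm(moves=[[0, 0, -0.3, 0.0, 0.012, -0.038, 0.032], [4, 0, -0.3, 0.0, 0.024, -0.076, 0.032], [8, 0, -0.3, 0.01, 0.036, -0.115, 0.032], [10.2, 0, -0.3, 0.03, 0.0474, -0.1528, 0.032], [10.2, 0, -0.3, 0.043, 0.0474, -0.1528, 0.032], [10.2, 0, -0.3, 0.043, 0.0474, -0.1528, 0.032], [10.2, 0, -0.3, 0.043, 0.0474, -0.1528, 0.032]])

```text
clock: 4.7
ee_pos: [525.9, -19.8, 177.8]
orientation: [[-0.007, 1.0, 0.02], [-0.002, 0.02, -1.0], [-1.0, -0.007, 0.002]]
contact_force: [-0.0, -0.6, -1.1]
grip_width: 32.2
```

Run:
```python
from h import *
import pickle
o=env.get_obs(); print(o["ee_pos"].round(1),o["orientation"].round(4).tolist(),o["grip_width"],o["contact_force"])
p=viewer.camera_params("wrist"); im=cv2.cvtColor(viewer.snapshot("wrist"),cv2.COLOR_RGB2BGR); cv2.imwrite("pics/w3.png",im)
pickle.dump((p,o),open("w3.pkl","wb"))
t=o["ee_pos"]+o["orientation"][:,0]*87; print("tip",t, proj(p,t,True))
u,v=map(int,proj(p,[528,-19,65],True)); print(u,v)
u0,v0=max(u-75,0),max(v-70,0)
print(u0,v0); cv2.imwrite("pics/w3c.png",cv2.resize(im[v0:v0+150,u0:u0+200],None,fx=4,fy=4,interpolation=cv2.INTER_CUBIC))
```

```text
[525.9 -19.8 177.8] [[-0.0069, 0.9998, 0.0198], [-0.0017, 0.0198, -0.9998], [-1.0, -0.0069, 0.0016]] 32.206057239296186 [-0.02362624 -0.59628124 -1.08325468]
tip [525.30421792 -19.90692462  90.8255598 ] [321.15198573 246.52641544]
319 231
244 161
```

View pics/w3c.png

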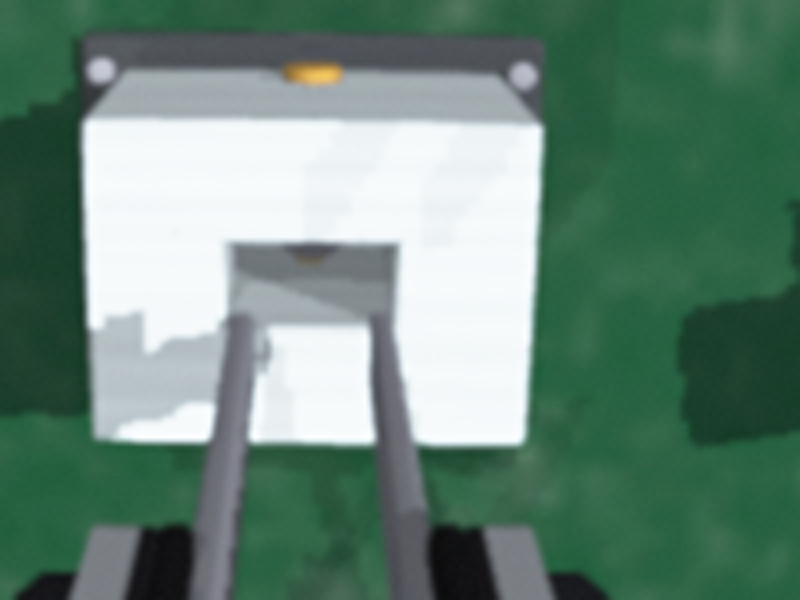

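```bash
cat > m3.py <<'E'
from h import *
import pickle
p,o=pickle.load(open("w3.pkl","rb"))
f=lambda q,z:on_z(p,(244+q[0]/4,161+q[1]/4),z,True)[:2].round(1)
for nm,q,z in [("M far L",(228,242),65),("M far R",(399,242),65),("M near L",(231,324),65),("M near R",(395,324),65),("top far L",(83,122),65),("top far R",(543,125),65),("top near L",(95,440),65),("top near R",(525,444),65),
 ("tipL out",(230,318),90.8),("tipL in",(260,318),90.8),("tipR in",(372,318),90.8),("tipR out",(394,318),90.8)]: print(nm,f(q,z))
E
python3 m3.py
python3 - <<'E'
from h import *
im=cv2.imread("pics/w3.png",0).astype(int)
print("col322 rows",[(r,im[r,322]) for r in range(216,248)])
print("col303",[(r,im[r,304]) for r in range(232,250)]); print("row 232",[(c,im[232,c]) for c in list(range(297,308))+list(range(338,350))])
print("row 239",[(c,im[239,c]) for c in list(range(297,314))+list(range(332,350))])
E
```

```text
M far L [534.9  -5.4]
M far R [535.5 -35.8]
M near L [519.6  -6. ]
M near R [520.1 -35.6]
top far L [556.3  20.1]
top far R [557.3 -60.3]
top near L [496.3  19.4]
top near R [497.  -60.9]
tipL out [529.2  -7.1]
tipL in [529.3 -12. ]
tipR in [529.6 -30.1]
tipR out [529.7 -33.7]
col322 rows [(216, np.int64(243)), (217, np.int64(242)), (218, np.int64(242)), (219, np.int64(241)), (220, np.int64(230)), (221, np.int64(170)), (222, np.int64(102)), (223, np.int64(82)), (224, np.int64(84)), (225, np.int64(89)), (226, np.int64(100)), (227, np.int64(109)), (228, np.int64(113)), (229, np.int64(119)), (230, np.int64(125)), (231, np.int64(136)), (232, np.int64(140)), (233, np.int64(137)), (234, np.int64(140)), (235, np.int64(149)), (236, np.int64(164)), (237, np.int64(171)), (238, np.int64(171)), (239, np.int64(169)), (240, np.int64(167)), (241, np.int64(176)), (242, np.int64(207)), (243, np.int64(236)), (244, np.int64(244)), (245, np.int64(247)), (246, np.int64(247)), (247, np.int64(247))]
col303 [(232, np.int64(156)), (233, np.int64(159)), (234, np.int64(163)), (235, np.int64(167)), (236, np.int
[... 889 characters left out ...]
0, np.int64(209)), (301, np.int64(155)), (302, np.int64(138)), (303, np.int64(136)), (304, np.int64(137)), (305, np.int64(141)), (306, np.int64(150)), (307, np.int64(163)), (308, np.int64(166)), (309, np.int64(169)), (310, np.int64(170)), (311, np.int64(169)), (312, np.int64(168)), (313, np.int64(169)), (332, np.int64(151)), (333, np.int64(144)), (334, np.int64(141)), (335, np.int64(138)), (336, np.int64(126)), (337, np.int64(121)), (338, np.int64(120)), (339, np.int64(122)), (340, np.int64(123)), (341, np.int64(134)), (342, np.int64(173)), (343, np.int64(222)), (344, np.int64(242)), (345, np.int64(246)), (346, np.int64(247)), (347, np.int64(247)), (348, np.int64(247)), (349, np.int64(247))]
```

The crop shows the tips at crop (245,315) and (383,315), just short of the mouth (corners 228,242 to 395,324). They need about +4 mm in x, while y is already aligned. I'll correct that, drop to 4 mm above the top and recheck numerically.

>>> jog_arm(moves=[[0.4, 0, 0.3, 0.0, 0.0037, 0, 0.032], [0.4, 0, 0.3, 0.01, 0.0037, 0, 0.032], [0.4, 0, 0.3, 0.02, 0.0037, 0, 0.032], [0.4, 0, 0.3, 0.02, 0.0037, 0, 0.032], [0.4, 0, 0.3, 0.02, 0.0037, 0, 0.032]])

```text
clock: 5.25
ee_pos: [529.7, -18.7, 157.7]
orientation: [[-0.001, 1.0, 0.014], [-0.001, 0.014, -1.0], [-1.0, -0.001, 0.001]]
contact_force: [-0.4, 0.9, -1.7]
grip_width: 32.1
```

Run:
```python
from h import *
import pickle
o=env.get_obs(); print(o["ee_pos"].round(1),o["orientation"].round(4).tolist(),o["grip_width"],o["contact_force"])
p=viewer.camera_params("wrist"); im=cv2.cvtColor(viewer.snapshot("wrist"),cv2.COLOR_RGB2BGR); cv2.imwrite("pics/w4.png",im)
pickle.dump((p,o),open("w4.pkl","wb"))
t=o["ee_pos"]+o["orientation"][:,0]*87; print("tip",t, proj(p,t,True))
u,v=map(int,proj(p,[527,-20.5,65],True)); print(u,v, u-40,v-30)
cv2.imwrite("pics/w4c.png",cv2.resize(im[v-30:v+45,u-50:u+50],None,fx=8,fy=8,interpolation=cv2.INTER_CUBIC))
```

```text
[529.7 -18.7 157.7] [[-0.0012, 0.9999, 0.0139], [-0.0006, 0.0139, -0.9999], [-1.0, -0.0012, 0.0006]] 32.098467530391474 [-0.36785153  0.89228378 -1.72965108]
tip [529.57816063 -18.72290154  70.73961574] [321.10886685 246.51239318]
323 247 283 217
```

View pics/w4c.png

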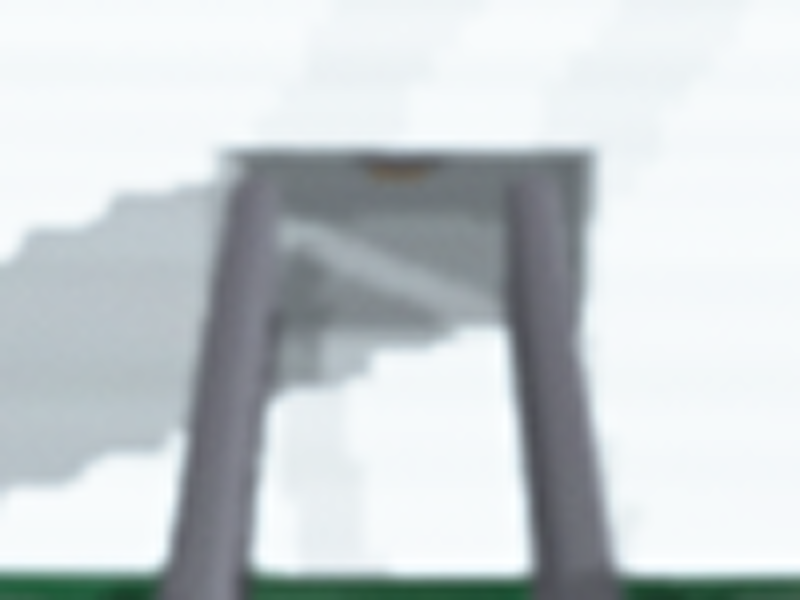

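Run:
```python
from h import *
import pickle
p,o=pickle.load(open("w4.pkl","rb"))
f=lambda q,z:on_z(p,(273+q[0]/8,217+q[1]/8),z,True)[:2].round(1)
for nm,q,z in [("M far L",(222,152),65),("M far R",(597,152),65),("M near R",(580,325),65),("tipL out",(235,175),70.7),("tipL in",(282,175),70.7),("tipR in",(508,175),70.7),("tipR out",(560,175),70.7)]: print(nm,f(q,z))
```

```text
M far L [534.8  -5.2]
M far R [535.2 -36.2]
M near R [519.9 -35.3]
tipL out [534.6  -6.5]
tipL in [534.7 -10.3]
tipR in [534.9 -28.6]
tipR out [535.  -32.8]
```

>>> jog_arm(moves=[[0, 0, 0, 0.0, -0.001, 0.001, 0.032], [0, 0, 0, 0, -0.001, 0.001, 0.032], [0, 0, 0, 0.004, -0.001, 0.001, 0.032], [0, 0, 0, 0.008, -0.001, 0.001, 0.032], [0, 0, 0, 0.011, -0.001, 0.001, 0.032], [0, 0, 0, 0.011, -0.001, 0.001, 0.032]])

```text
clock: 5.9
ee_pos: [528.7, -19.6, 146.7]
orientation: [[-0.001, 1.0, 0.014], [-0.001, 0.014, -1.0], [-1.0, -0.001, 0.001]]
contact_force: [0.2, 0.6, -1.6]
grip_width: 32.2
```

>>> jog_arm(moves=[[0, 0, 0, 0.006, 0, 0, 0.032], [0, 0, 0, 0.014, 0, 0, 0.032], [0, 0, 0, 0.02, 0, 0, 0.032], [0, 0, 0, 0.025, 0, 0, 0.032], [0, 0, 0, 0.025, 0, 0, 0.032]])

```text
clock: 6.4
ee_pos: [528.6, -19.6, 121.4]
orientation: [[-0.002, 1.0, 0.014], [-0.001, 0.014, -1.0], [-1.0, -0.002, 0.001]]
contact_force: [-0.8, 1.3, -1.4]
grip_width: 32.1
```

>>> jog_arm(moves=[[0, 0, 0, 0.005, 0, 0, 0.032], [0, 0, 0, 0.01, 0, 0, 0.032], [0, 0, 0, 0.015, 0, 0, 0.032], [0, 0, 0, 0.019, 0, 0, 0.032], [0, 0, 0, 0.021, 0, 0, 0.032], [0, 0, 0, 0.021, 0, 0, 0.032]])

```text
clock: 7.0
ee_pos: [529.0, -19.6, 100.9]
orientation: [[-0.001, 1.0, 0.014], [-0.001, 0.014, -1.0], [-1.0, -0.001, 0.001]]
contact_force: [-0.4, 0.4, -1.8]
grip_width: 32.3
```

>>> jog_arm(moves=[[0, 0, 0, 0.001, 0, 0, 0.03], [0, 0, 0, 0.001, 0, 0, 0.027], [0, 0, 0, 0.001, 0, 0, 0.024], [0, 0, 0, 0.001, 0, 0, 0.024], [0, 0, 0, 0.001, 0, 0, 0.024], [0, 0, 0, 0.001, 0, 0, 0.024]], grip_force=27)

```text
clock: 7.6
ee_pos: [529.2, -19.6, 100.4]
orientation: [[0.0, 1.0, 0.014], [-0.001, 0.014, -1.0], [-1.0, 0.0, 0.001]]
contact_force: [-1.2, 0.3, 0.7]
grip_width: 25.8
```

>>> jog_arm(moves=[[0, 0, 0, 0, 0, 0, 0.024], [0, 0, 0, 0, 0, 0, 0.024], [0, 0, 0, 0, 0, 0, 0.024]])

```text
clock: 7.9
ee_pos: [529.2, -19.6, 100.4]
orientation: [[0.0, 1.0, 0.014], [-0.001, 0.014, -1.0], [-1.0, 0.0, 0.001]]
contact_force: [-0.9, 0.7, 2.9]
grip_width: 26.0
```

Run:
```python
from h import *
o=env.get_obs(); print(o["ee_pos"].round(1),o["grip_width"],o["contact_force"])
im=cv2.cvtColor(viewer.snapshot("wrist"),cv2.COLOR_RGB2BGR); cv2.imwrite("pics/w5.png",im)
t=o["ee_pos"]+o["orientation"][:,0]*87; p=viewer.camera_params("wrist"); u,v=map(int,proj(p,[527,-20.5,65],True)); print(u,v)
a=cv2.resize(im[v-50:v+50,u-60:u+60],None,fx=6,fy=6,interpolation=cv2.INTER_CUBIC); cv2.imwrite("pics/w5c.png",a)
```

```text
[529.2 -19.6 100.4] 26.00864194978188 [-0.90560199  0.71706195  2.87576559]
322 282
```

View pics/w5c.png

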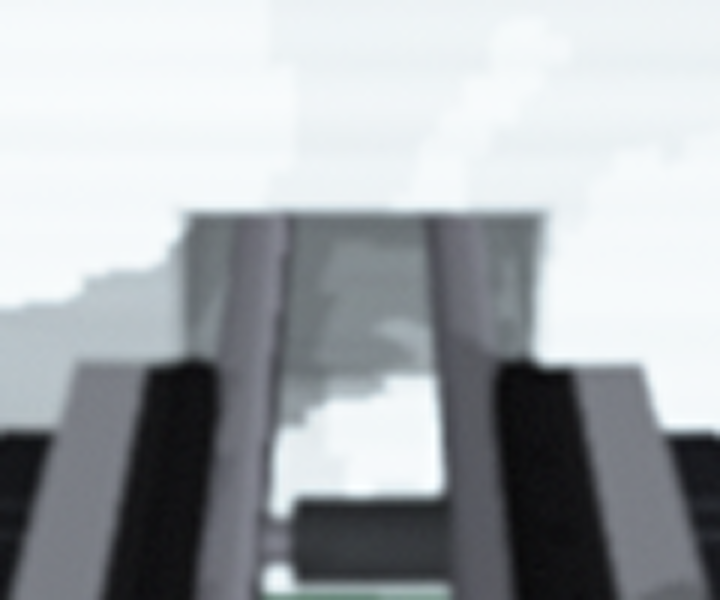

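The gap reads about 12 mm, against 14 mm expected on the ring. I'll lift gently and watch the force.

>>> jog_arm(moves=[[0, 0, 0, -0.001, 0, 0, 0.024], [0, 0, 0, -0.003, 0, 0, 0.024], [0, 0, 0, -0.005, 0, 0, 0.024]])

```text
clock: 8.25
ee_pos: [528.9, -19.6, 104.9]
orientation: [[-0.001, 1.0, 0.014], [-0.001, 0.014, -1.0], [-1.0, -0.001, 0.001]]
contact_force: [1.7, -0.6, -4.8]
grip_width: 25.9
```

>>> jog_arm(moves=[[0, 0, 0, -0.002, 0, 0, 0.024], [0, 0, 0, -0.004, 0, 0, 0.024], [0, 0, 0, -0.006, 0, 0, 0.024]])

```text
clock: 8.55
ee_pos: [529.3, -19.6, 111.8]
orientation: [[0.001, 1.0, 0.014], [-0.001, 0.014, -1.0], [-1.0, 0.001, 0.001]]
contact_force: [0.1, -0.0, -0.6]
grip_width: 25.9
```

Drag showed at about 5 N and then released, which fits the ring leaving the balls. I'll lift out and look.

>>> jog_arm(moves=[[0, 0, 0, -0.008, 0, 0, 0.024], [0, 0, 0, -0.018, 0, 0, 0.024], [0, 0, 0, -0.028, 0, 0, 0.024], [0, 0, 0, -0.04, 0, 0, 0.024], [0, 0, 0, -0.055, 0, 0, 0.024], [0, 0, 0, -0.07, 0, 0, 0.024], [0, 0, 0, -0.08, 0, 0, 0.024], [0, 0, 0, -0.08, 0, 0, 0.024]])

```text
clock: 9.35
ee_pos: [530.2, -19.6, 193.0]
orientation: [[0.004, 1.0, 0.014], [-0.0, 0.014, -1.0], [-1.0, 0.004, 0.0]]
contact_force: [0.4, 0.1, -1.0]
grip_width: 25.9
```

Run:
```python
from h import *
import pickle
o=env.get_obs(); print(o["ee_pos"].round(1),o["orientation"].round(4).tolist(),o["grip_width"],o["contact_force"])
p=viewer.camera_params("wrist"); im=cv2.cvtColor(viewer.snapshot("wrist"),cv2.COLOR_RGB2BGR); cv2.imwrite("pics/w6.png",im)
pickle.dump((p,o),open("w6.pkl","wb"))
t=o["ee_pos"]+o["orientation"][:,0]*87; u,v=map(int,proj(p,t,True)); print(t,u,v,"origin",u-40,v-40)
cv2.imwrite("pics/w6c.png",cv2.resize(im[v-40:v+35,u-40:u+40],None,fx=8,fy=8,interpolation=cv2.INTER_CUBIC))
```

```text
[530.2 -19.6 193. ] [[0.0035, 0.9999, 0.0138], [-0.0004, 0.0138, -0.9999], [-1.0, 0.0035, 0.0005]] 25.87570626915747 [ 0.39748936  0.09966052 -0.9714568 ]
[530.49184227 -19.60470809 106.02804715] 321 246 origin 281 206
```

View pics/w6c.png

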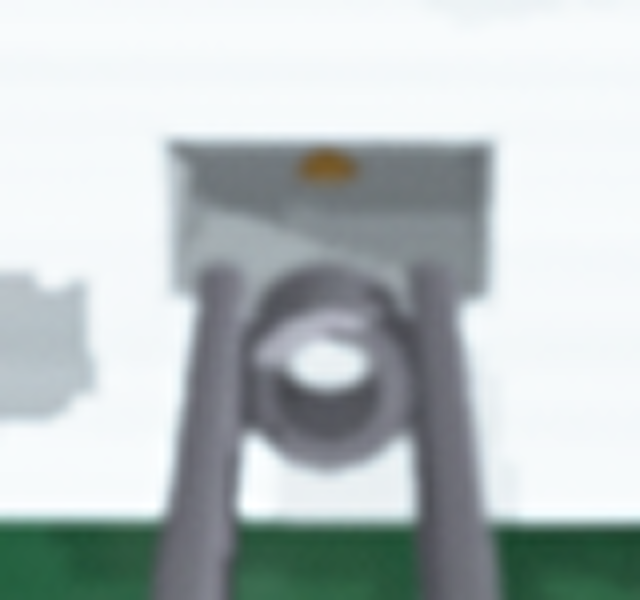

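The ring is held between the tips, with the bore centred near crop (328,385). Next I measure the ring relative to the TCP, and the nest and post from this and the earlier images.

Run:
```python
from h import *
import pickle
p,o=pickle.load(open("w6.pkl","rb"))
f=lambda q,z:on_z(p,(281+q[0]/8,206+q[1]/8),z,True)[:2].round(1)
T=o["ee_pos"]
for nm,q,z in [("ring near top",(328,468),116.6),("ring far bottom",(325,262),102.6),("ring L",(245,385),114),("ring R",(412,385),114),("tipL out",(198,265),106),("tipR out",(458,265),106),("tipL in",(238,265),106),("tipR in",(415,265),106)]: print(nm,f(q,z),(f(q,z)-T[:2]).round(1))
# nest/post in top & scene
for n in ["top","scene"]:
    pp=viewer.camera_params(n); im=cv2.imread(f"pics/{n}0.png")
    for X in [(493,217,10),(502,216,16)]: print(n,X,proj(pp,X).round(1))
pp=viewer.camera_params("top"); 
# crop pixel: nest crop origin (183,230) x3, offset 605
for q,z in [((699,72),36),((695,140),10),((703,55),10)]: print("top",q,on_z(pp,(183+(q[0]-605)/3,230+q[1]/3),z).round(1))
```

```text
ring near top [522.1 -20.3] [-8.1 -0.7]
ring far bottom [534.7 -19.9] [ 4.5 -0.3]
ring L [528.  -13.6] [-2.2  6. ]
ring R [528.2 -26.8] [-2.  -7.2]
tipL out [535.4  -9.6] [ 5.2 10. ]
tipR out [535.7 -30.6] [  5.5 -11. ]
tipL in [535.4 -12.8] [5.2 6.8]
tipR in [535.6 -27.1] [ 5.4 -7.5]
top (493, 217, 10) [214. 262.]
top (502, 216, 16) [213.8 257.7]
scene (493, 217, 10) [252.2 368.1]
scene (502, 216, 16) [248.4 362.2]
top (699, 72) [509.5 210.3  36. ]
top (695, 140) [462.2 219.1  10. ]
top (703, 55) [521.9 213.5  10. ]
```

>>> jog_arm(moves=[[0, 0, 0, 0, -0.006, -0.03, 0.024], [0, 0, 0, 0, -0.013, -0.07, 0.024], [0, 0, 0, 0, -0.02, -0.115, 0.024], [0, 0, 0, 0, -0.028, -0.16, 0.024], [0, 0, 0, 0, -0.036, -0.2, 0.024], [0, 0, 0, 0.015, -0.0427, -0.2363, 0.024], [0, 0, 0, 0.033, -0.0427, -0.2363, 0.024], [0, 0, 0, 0.033, -0.0427, -0.2363, 0.024]])

```text
clock: 10.2
ee_pos: [480.7, 216.6, 155.7]
orientation: [[-0.005, 1.0, 0.017], [-0.003, 0.017, -1.0], [-1.0, -0.005, 0.003]]
contact_force: [-0.2, -1.3, -1.4]
grip_width: 26.2
```

>>> jog_arm(moves=[[0, 0, 0, 0, 0, 0, 0.024], [0, 0, 0, 0, 0, 0, 0.024]])

```text
clock: 10.4
ee_pos: [483.9, 214.8, 158.6]
orientation: [[0.001, 1.0, 0.012], [-0.001, 0.012, -1.0], [-1.0, 0.001, 0.001]]
contact_force: [0.6, 0.4, -0.8]
grip_width: 26.4
```

Run:
```python
from h import *
import pickle
o=env.get_obs(); print(o["ee_pos"].round(1),o["orientation"].round(4).tolist(),o["grip_width"],o["contact_force"])
p=viewer.camera_params("wrist"); im=cv2.cvtColor(viewer.snapshot("wrist"),cv2.COLOR_RGB2BGR); cv2.imwrite("pics/w7.png",im)
pickle.dump((p,o),open("w7.pkl","wb"))
print(proj(p,(507.5,215.5,16),True),proj(p,(507.5,215.5,36),True))
cv2.imwrite("pics/w7c.png",cv2.resize(im[150:270,245:405],None,fx=5,fy=5,interpolation=cv2.INTER_CUBIC))
```

```text
[483.9 214.8 158.6] [[0.0008, 0.9999, 0.0116], [-0.0011, 0.0116, -0.9999], [-1.0, 0.0008, 0.0011]] 26.36523167887635 [ 0.63775968  0.40334747 -0.76563478]
[320.37651113 194.91541016] [320.32286726 199.99862593]
```

View pics/w7c.png

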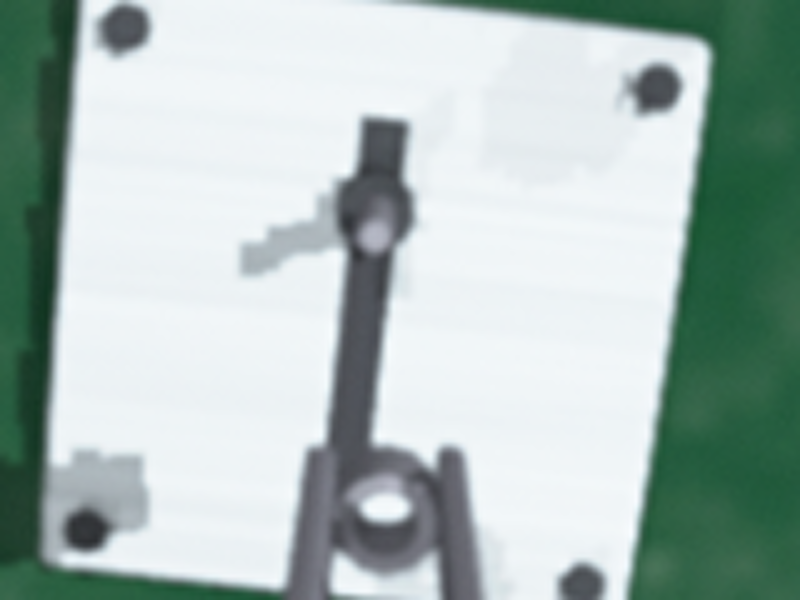

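The post shows clearly: foot centre about crop (374,212) and pin tip about (374,235). The ring's bore is at (387,515).

Run:
```python
from h import *
import pickle
p,o=pickle.load(open("w7.pkl","rb"))
f=lambda q,z:on_z(p,(245+q[0]/5,150+q[1]/5),z,True)[:2].round(1)
T=o["ee_pos"]
for nm,q,z in [("foot",(374,212),16),("foot L",(338,212),16),("foot R",(412,212),16),("foot near",(374,251),16),("foot far",(374,172),14),("pin top c",(374,233),36),("pin near",(374,252),36),("pin L",(356,232),36),("pin R",(393,232),36),("ring near",(388,572),82.2),("ring far bot",(385,447),68.2),("ring L",(334,520),80),("ring R",(441,520),80),("gL",(331,445),10),("gR",(370,445),10),("tipLo",(308,449),71.6),("tipRo",(466,449),71.6)]: print(nm,f(q,z),(f(q,z)-T[:2]).round(1))
im=cv2.imread("pics/w7.png",0)
print(im[186:206,312:328]); 
# plate screws
g=np.zeros_like(im); g[140:275,245:400]=(im<90)[140:275,245:400]
n,l,s,c=cv2.connectedComponentsWithStats(g)
for i in range(1,n):
    if 20<s[i,4]<150: print(c[i].round(1),s[i,4],on_z(p,c[i],11,True).round(1))
```

```text
foot [509.5 216. ] [25.6  1.2]
foot L [509.4 221.6] [25.5  6.8]
foot R [509.6 210.1] [25.7 -4.7]
foot near [503.3 215.9] [19.4  1.1]
foot far [515.5 216. ] [31.6  1.2]
pin top c [510.  215.9] [26.1  1.1]
pin near [507.2 215.9] [23.3  1.1]
pin L [510.1 218.5] [26.2  3.7]
pin R [510.2 213.2] [26.3 -1.6]
ring near [475.6 213.6] [-8.3 -1.2]
ring far bot [487.7 214.1] [ 3.8 -0.7]
ring L [481.7 220.5] [-2.2  5.7]
ring R [481.8 207. ] [-2.1 -7.8]
gL [469.6 222.6] [-14.3   7.8]
gR [469.7 216.2] [-14.2   1.4]
tipLo [488.4 224.1] [4.5 9.3]
tipRo [488.6 203.7] [  4.7 -11.1]
[[176 143 113  91  81  80  83  80  79  79  78  77  81 131 198 232]
 [157 113  84  77  82  84  82  80  79  80  77  76  75 102 158 207]
 [142  97  79  80  82  82  82  83  83  85  82  77  75  80 118 175]
 [129  91  82  82  82  83  84  90  97 100  94  86  77  76  98 154]
 [121  88  83  83  82  81  85  97 106 112 110  96  84  79  96 150]
 [115  86  80  81  80  82  88 100 111 119 118 106  90  84  95 149]
 [118  80  70  73  76  81  92 103 115 123 122 110  92  83  93 143]
 [121  73  59  61  73  85 102 120 131 133 127 114  93  83  93
[... 292 characters left out ...]
105 144 170 179 179 173 152 126 143 179 216 238]
 [202 177 124  76  79 115 147 164 166 152 125 131 183 216 231 239]
 [237 210 146  78  56  79 110 126 126 109  94 133 200 229 233 239]
 [244 223 153  81  56  65  83  92  88  76  80 137 205 230 233 239]
 [243 216 145  87  69  74  80  79  73  67  83 145 207 229 233 239]
 [240 206 137  87  78  81  81  80  72  69  89 152 208 229 232 238]
 [239 199 129  87  80  82  82  78  72  67  96 159 209 227 230 236]
 [240 193 120  83  80  82  82  78  71  69 103 168 211 224 227 235]]
[269.6 155.1] 38 [538.2 255.5  11. ]
[375.9 167.1] 39 [529.6 172.2  11. ]
[261.8 255.5] 49 [455. 264.  11.]
[318.9 256.5] 77 [454.8 216.2  11. ]
[360.8 266.5] 30 [446.1 180.9  11. ]
```

>>> jog_arm(moves=[[0, 0, 0, 0, 0.014, -0.001, 0.024], [0, 0, 0, 0, 0.0281, -0.0018, 0.024], [0, 0, 0, 0.012, 0.0281, -0.0018, 0.024], [0, 0, 0, 0.024, 0.0281, -0.0018, 0.024], [0, 0, 0, 0.024, 0.0281, -0.0018, 0.024], [0, 0, 0, 0.024, 0.0281, -0.0018, 0.024]])

```text
clock: 11.05
ee_pos: [510.0, 217.9, 133.4]
orientation: [[-0.002, 1.0, 0.014], [-0.001, 0.014, -1.0], [-1.0, -0.002, 0.001]]
contact_force: [0.6, -0.0, -0.5]
grip_width: 26.0
```

Run:
```python
from h import *
import pickle
o=env.get_obs(); print(o["ee_pos"].round(1),o["orientation"].round(4).tolist(),o["grip_width"],o["contact_force"])
p=viewer.camera_params("wrist"); im=cv2.cvtColor(viewer.snapshot("wrist"),cv2.COLOR_RGB2BGR); cv2.imwrite("pics/w8.png",im)
pickle.dump((p,o),open("w8.pkl","wb"))
print(proj(p,(509.8,215.9,16),True),proj(p,(509.8,215.9,36),True))
cv2.imwrite("pics/w8c.png",cv2.resize(im[200:275,270:370],None,fx=8,fy=8,interpolation=cv2.INTER_CUBIC))
```

```text
[510.  217.9 133.4] [[-0.0022, 0.9999, 0.0143], [-0.0015, 0.0143, -0.9999], [-1.0, -0.0022, 0.0015]] 25.968297180604722 [ 0.60955395 -0.01283828 -0.50129669]
[323.68509258 233.03178357] [323.89023859 241.5154383 ]
```

>>> jog_arm(moves=[[0, 0, 0, 0, 0.0015, 0.001, 0.024], [0, 0, 0, 0, 0.0015, 0.001, 0.024], [0, 0, 0, 0, 0.0015, 0.001, 0.024], [0, 0, 0, 0, 0.0015, 0.001, 0.024]])

```text
clock: 11.5
ee_pos: [512.8, 217.4, 134.3]
orientation: [[0.0, 1.0, 0.014], [-0.0, 0.014, -1.0], [-1.0, 0.0, 0.0]]
contact_force: [1.3, 0.1, -1.1]
grip_width: 26.2
```

Run:
```python
from h import *
import pickle
o=env.get_obs(); print(o["ee_pos"].round(2),o["orientation"].round(4).tolist(),o["contact_force"])
p=viewer.camera_params("wrist"); im=cv2.cvtColor(viewer.snapshot("wrist"),cv2.COLOR_RGB2BGR); cv2.imwrite("pics/w9.png",im)
pickle.dump((p,o),open("w9.pkl","wb"))
cv2.imwrite("pics/w9c.png",cv2.resize(im[200:275,270:370],None,fx=8,fy=8,interpolation=cv2.INTER_CUBIC))
o=env.get_obs(); print(o["ee_pos"].round(2),o["orientation"].round(4)[:,0])
```

```text
[512.82 217.36 134.35] [[0.0004, 0.9999, 0.014], [-0.0004, 0.014, -0.9999], [-1.0, 0.0004, 0.0004]] [ 1.33672275  0.07717041 -1.09679914]
[512.77 217.36 134.28] [ 3.e-04 -4.e-04 -1.e+00]
```

>>> jog_arm(moves=[[0, 0, 0, 0, -0.0008, 0.0004, 0.024], [0, 0, 0, 0, -0.0008, 0.0004, 0.024], [0, 0, 0, 0.003, -0.0008, 0.0004, 0.024], [0, 0, 0, 0.006, -0.0008, 0.0004, 0.024], [0, 0, 0, 0.0075, -0.0008, 0.0004, 0.024], [0, 0, 0, 0.0085, -0.0008, 0.0004, 0.024], [0, 0, 0, 0.0095, -0.0008, 0.0004, 0.024]])

```text
clock: 12.25
ee_pos: [511.9, 216.9, 124.5]
orientation: [[-0.0, 1.0, 0.014], [-0.001, 0.014, -1.0], [-1.0, -0.0, 0.001]]
contact_force: [-0.4, 0.7, -0.4]
grip_width: 26.2
```

>>> jog_arm(moves=[[0, 0, 0, 0.001, 0, 0, 0.024], [0, 0, 0, 0.002, 0, 0, 0.024], [0, 0, 0, 0.003, 0, 0, 0.024], [0, 0, 0, 0.004, 0, 0, 0.024]])

```text
clock: 12.65
ee_pos: [512.0, 216.9, 120.6]
orientation: [[0.0, 1.0, 0.014], [-0.001, 0.014, -1.0], [-1.0, 0.0, 0.001]]
contact_force: [0.4, -0.6, -0.7]
grip_width: 26.1
```

>>> jog_arm(moves=[[0, 0, 0, 0.002, 0, 0, 0.024], [0, 0, 0, 0.004, 0, 0, 0.024], [0, 0, 0, 0.006, 0, 0, 0.024], [0, 0, 0, 0.008, 0, 0, 0.024], [0, 0, 0, 0.01, 0, 0, 0.024], [0, 0, 0, 0.011, 0, 0, 0.024]])

```text
clock: 13.25
ee_pos: [511.8, 216.8, 109.4]
orientation: [[-0.0, 1.0, 0.014], [-0.001, 0.014, -1.0], [-1.0, -0.0, 0.001]]
contact_force: [-0.4, 1.3, -0.9]
grip_width: 25.7
```

>>> jog_arm(moves=[[0, 0, 0, 0.001, 0, 0, 0.024], [0, 0, 0, 0.002, 0, 0, 0.024], [0, 0, 0, 0.0025, 0, 0, 0.024]])

```text
clock: 13.55
ee_pos: [511.9, 216.9, 107.0]
orientation: [[0.0, 1.0, 0.014], [-0.001, 0.014, -1.0], [-1.0, -0.0, 0.001]]
contact_force: [-0.1, -0.7, -1.1]
grip_width: 26.0
```

>>> jog_arm(moves=[[0, 0, 0, 0.0005, 0, 0, 0.024], [0, 0, 0, 0.001, 0, 0, 0.024]])

```text
clock: 13.75
ee_pos: [512.0, 216.9, 106.3]
orientation: [[0.0, 1.0, 0.014], [-0.0, 0.014, -1.0], [-1.0, 0.0, 0.0]]
contact_force: [-0.5, 0.2, 4.7]
grip_width: 26.0
```

Contact came at TCP 106.3, right where the foot was predicted, so the ring is down. I'll open the tongs partway and lift.

>>> jog_arm(moves=[[0, 0, 0, 0, 0, 0, 0.028], [0, 0, 0, 0, 0, 0, 0.032], [0, 0, 0, 0, 0, 0, 0.033], [0, 0, 0, 0, 0, 0, 0.033], [0, 0, 0, 0, 0, 0, 0.033]])

```text
clock: 14.25
ee_pos: [511.9, 216.8, 106.1]
orientation: [[0.0, 1.0, 0.014], [-0.001, 0.014, -1.0], [-1.0, 0.0, 0.001]]
contact_force: [0.2, 0.1, -0.8]
grip_width: 33.2
```

>>> jog_arm(moves=[[0, 0, 0, -0.003, 0, 0, 0.033], [0, 0, 0, -0.008, 0, 0, 0.033], [0, 0, 0, -0.015, 0, 0, 0.033], [0, 0, 0, -0.025, 0, 0, 0.033], [0, 0, 0, -0.04, 0, 0, 0.033], [0, 0, 0, -0.055, 0, 0, 0.033], [0, 0, 0, -0.06, 0, 0, 0.033], [0, 0, 0, -0.06, 0, 0, 0.033]])

```text
clock: 15.05
ee_pos: [512.5, 217.2, 167.3]
orientation: [[0.002, 1.0, 0.014], [0.0, 0.014, -1.0], [-1.0, 0.002, -0.0]]
contact_force: [0.4, -0.3, -1.0]
grip_width: 33.0
```

Run:
```python
from h import *
import pickle
o=env.get_obs(); print(o["ee_pos"].round(2),o["orientation"].round(4).tolist(),o["contact_force"],o["grip_width"])
p=viewer.camera_params("wrist"); im=cv2.cvtColor(viewer.snapshot("wrist"),cv2.COLOR_RGB2BGR); cv2.imwrite("pics/w10.png",im)
pickle.dump((p,o),open("w10.pkl","wb"))
print(proj(p,(509.8,215.9,30),True),proj(p,(509.8,215.9,36),True))
a=cv2.resize(im[190:290,265:375],None,fx=5,fy=5,interpolation=cv2.INTER_CUBIC)
s=cv2.cvtColor(viewer.snapshot("scene"),cv2.COLOR_RGB2BGR); cv2.imwrite("pics/s2.png",s)
b=cv2.resize(s[340:390,225:275],None,fx=5,fy=5,interpolation=cv2.INTER_CUBIC)
W=np.zeros((500,800,3),np.uint8); W[:,:550]=a; W[:250,550:]=b; cv2.imwrite("pics/w10c.png",W)
```

```text
[512.55 217.19 167.27] [[0.0021, 0.9999, 0.0139], [0.0005, 0.0139, -0.9999], [-1.0, 0.0021, -0.0005]] [ 0.38749259 -0.25680172 -0.95035145] 33.02566327404824
[322.85283282 229.6583503 ] [322.87542926 231.80527867]
```

View pics/w10c.png

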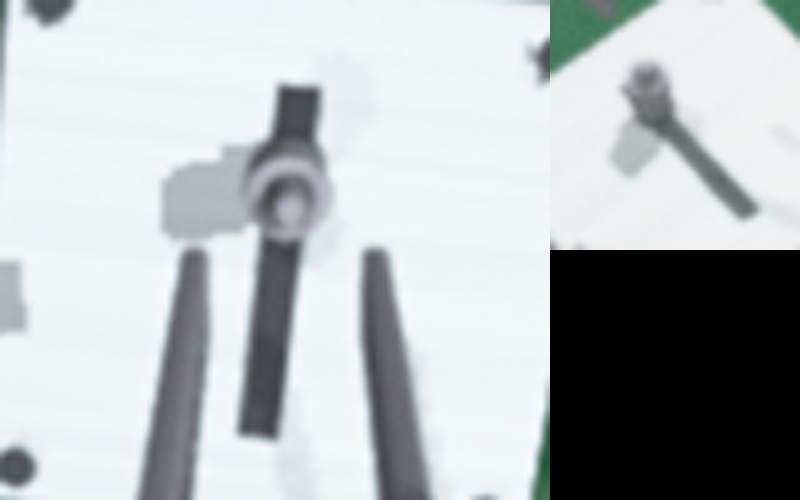

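The ring sits over the post: pin at crop (290,205) inside the bore, and the scene inset shows it down on the foot. The tongs come back clear, so I'll return them to the stand.

>>> jog_arm(moves=[[0, 0, 0, -0.028, 0, 0.02, 0.033], [0, 0, 0, -0.033, -0.001, 0.055, 0.033], [0, 0, 0, -0.033, -0.0015, 0.095, 0.033], [0, 0, 0, -0.033, -0.002, 0.14, 0.033], [0, 0, 0, -0.033, -0.003, 0.185, 0.033], [0, 0, 0, -0.033, -0.0035, 0.23, 0.033], [0, 0, 0, -0.033, -0.004, 0.275, 0.033], [0, 0, 0, -0.033, -0.0045, 0.3, 0.033]])

```text
clock: 15.95
ee_pos: [510.4, -88.0, 198.5]
orientation: [[-0.002, 1.0, 0.009], [-0.003, 0.009, -1.0], [-1.0, -0.002, 0.003]]
contact_force: [0.6, -0.2, -0.9]
grip_width: 33.3
```

>>> jog_arm(moves=[[-3, 0, 0, 0, -0.0005, 0.035, 0.033], [-7, 0, 0, 0, -0.001, 0.07, 0.033], [-10.2, 0, 0, 0, -0.0015, 0.0967, 0.033], [-10.2, 0, 0, 0, -0.0015, 0.0967, 0.033], [-10.2, 0, 0, 0, -0.0015, 0.0967, 0.033], [-10.2, 0, 0, 0, -0.0015, 0.0967, 0.033]])

```text
clock: 16.55
ee_pos: [511.3, -178.3, 198.9]
orientation: [[-0.001, 0.981, 0.192], [0.001, 0.192, -0.981], [-1.0, -0.001, -0.001]]
contact_force: [1.0, 1.1, -0.5]
grip_width: 33.2
```

```bash
cat > m11.py <<'E'
from h import *
import pickle
o=env.get_obs(); print(o["ee_pos"].round(2),o["orientation"].round(4).tolist(),o["contact_force"].round(1),o["grip_width"])
p=viewer.camera_params("wrist"); im=cv2.cvtColor(viewer.snapshot("wrist"),cv2.COLOR_RGB2BGR); cv2.imwrite("pics/w11.png",im)
g=im.min(2)
mm=(g>125).astype(np.uint8)
n,l,s,ce=cv2.connectedComponentsWithStats(mm)
for i in range(1,n):
    X=on_z(p,ce[i],8,True)
    if s[i,4]<90 and np.linalg.norm(X[:2]-[510.5,-181])<55: print("screw?",s[i,4],ce[i].round(1),X.round(1))
t=o["ee_pos"]+o["orientation"][:,0]*87; print("tip pred",t.round(1),proj(p,t,True).round(1))
E
python3 m11.py
```

```text
[ 511.34 -178.3   198.89] [[-0.0008, 0.9814, 0.1922], [0.0008, 0.1922, -0.9814], [-1.0, -0.0007, -0.0009]] [ 1.   1.1 -0.5] 33.15498864848911
screw? 34 [286.8 186.4] [ 527.2 -143.1    8. ]
screw? 29 [361.4 186.3] [ 540.3 -209.5    8. ]
screw? 23 [360.7 236.4] [ 493.7 -219.3    8. ]
screw? 4 [287.5 236.5] [ 480.4 -151.8    8. ]
screw? 1 [304. 257.] [ 463.2 -170.7    8. ]
tip pred [ 511.3 -178.2  111.9] [321.2 246.5]
```

>>> jog_arm(moves=[[0, 0, 0, 0.01, 0.0007, 0.0016, 0.033], [0, 0, 0, 0.03, 0.0007, 0.0016, 0.033], [0, 0, 0, 0.045, 0.0007, 0.0016, 0.033], [0, 0, 0, 0.053, 0.0007, 0.0016, 0.033], [0, 0, 0, 0.06, 0.0007, 0.0016, 0.033], [0, 0, 0, 0.066, 0.0007, 0.0016, 0.033], [0, 0, 0, 0.07, 0.0007, 0.0016, 0.033]])

```text
clock: 17.3
ee_pos: [512.6, -181.2, 129.1]
orientation: [[0.0, 0.982, 0.191], [-0.001, 0.191, -0.982], [-1.0, 0.0, 0.001]]
contact_force: [-0.2, 0.7, -1.3]
grip_width: 32.9
```

Tips are at about 42 mm, inside the slot, with no contact force. Continuing down.

>>> jog_arm(moves=[[0, 0, 0, 0.006, 0, -0.0005, 0.033], [0, 0, 0, 0.013, 0, -0.001, 0.033], [0, 0, 0, 0.02, 0, -0.001, 0.033], [0, 0, 0, 0.027, 0, -0.001, 0.033], [0, 0, 0, 0.031, 0, -0.001, 0.033], [0, 0, 0, 0.033, 0, -0.001, 0.033], [0, 0, 0, 0.034, 0, -0.001, 0.033]])

```text
clock: 18.0
ee_pos: [512.3, -180.3, 95.1]
orientation: [[-0.0, 0.982, 0.191], [-0.001, 0.191, -0.982], [-1.0, -0.0, 0.0]]
contact_force: [0.2, 0.2, -1.3]
grip_width: 33.1
```

>>> jog_arm(moves=[[0, 0, 0, 0.001, 0, 0, 0.033], [0, 0, 0, 0.002, 0, 0, 0.033]])

```text
clock: 18.2
ee_pos: [512.5, -180.4, 93.5]
orientation: [[0.001, 0.982, 0.191], [-0.001, 0.191, -0.982], [-1.0, 0.0, 0.001]]
contact_force: [-0.2, 0.6, -1.1]
grip_width: 32.8
```

>>> jog_arm(moves=[[0, 0, 0, 0.0005, 0, 0, 0.033], [0, 0, 0, 0.001, 0, 0, 0.033], [0, 0, 0, 0.001, 0, 0, 0.033]])

```text
clock: 18.5
ee_pos: [512.5, -180.4, 92.9]
orientation: [[0.001, 0.982, 0.191], [-0.001, 0.191, -0.982], [-1.0, 0.0, 0.001]]
contact_force: [-0.4, 0.2, 5.0]
grip_width: 33.1
```

The tips touch the slot floor at 5 N. I'll release slowly, then open wide and rise.

>>> jog_arm(moves=[[0, 0, 0, 0, 0, 0, 0.036], [0, 0, 0, 0, 0, 0, 0.038], [0, 0, 0, 0, 0, 0, 0.042], [0, 0, 0, 0, 0, 0, 0.055], [0, 0, 0, 0, 0, 0, 0.07], [0, 0, 0, 0, 0, 0, 0.07], [0, 0, 0, 0, 0, 0, 0.07]])

```text
clock: 19.2
ee_pos: [512.3, -180.3, 92.3]
orientation: [[-0.0, 0.982, 0.191], [-0.001, 0.191, -0.982], [-1.0, -0.0, 0.001]]
contact_force: [0.0, -0.8, 0.6]
grip_width: 69.9
```

>>> jog_arm(moves=[[0, 0, 0, -0.01, 0, 0, 0.07], [0, 0, 0, -0.03, 0, 0, 0.07], [0, 0, 0, -0.06, 0, 0, 0.07], [0, 0, 0, -0.1, 0, 0, 0.07], [0, 0, 0, -0.14, 0, 0, 0.07], [0, 0, 0, -0.17, 0, 0, 0.07], [0, 0, 0, -0.17, 0, 0, 0.07], [0, 0, 0, -0.17, 0, 0, 0.07]])

```text
clock: 20.0
ee_pos: [512.3, -180.4, 263.3]
orientation: [[0.002, 0.982, 0.191], [-0.001, 0.191, -0.982], [-1.0, 0.001, 0.001]]
contact_force: [0.2, 0.0, -0.2]
grip_width: 70.1
```

Run:
```python
from h import *
o=env.get_obs(); print(o["ee_pos"].round(1),o["grip_width"],o["contact_force"].round(1))
a=cv2.imread("pics/scene0.png"); a2=cv2.imread("pics/top0.png")
for n,old in [("top",a2),("scene",a)]:
    im=cv2.cvtColor(viewer.snapshot(n),cv2.COLOR_RGB2BGR); cv2.imwrite(f"pics/{n}_end.png",im)
    d=(np.abs(im.astype(int)-old).max(2)>45).astype(np.uint8)
    d=cv2.dilate(d,np.ones((3,3)))
    k,l,s,c=cv2.connectedComponentsWithStats(d)
    print(n,[(s[i,:4].tolist(),int(s[i,4])) for i in range(1,k) if s[i,4]>25])
# tongs guide block now, same test from wrist: match the tongs patch of w1 in a new wrist view
w=cv2.cvtColor(viewer.snapshot("wrist"),cv2.COLOR_RGB2BGR); cv2.imwrite("pics/w_end.png",w)
w1=cv2.imread("pics/w1.png"); r=cv2.matchTemplate(w,w1[183:237,276:328],cv2.TM_CCOEFF_NORMED); print(cv2.minMaxLoc(r))
p=viewer.camera_params("wrist"); print("expected tongs top px",proj(p,(510.5,-181,147),True),"w1 302,224 ")
```

```text
[ 512.3 -180.4  263.3] 70.08355730526097 [ 0.2  0.  -0.2]
top [([403, 172, 237, 308], 34225), ([322, 241, 9, 7], 57), ([398, 248, 4, 8], 29), ([209, 250, 9, 8], 60), ([543, 294, 6, 6], 32), ([125, 369, 70, 15], 926), ([634, 419, 6, 8], 27)]
scene [([407, 1, 47, 22], 459), ([433, 19, 8, 8], 45), ([402, 22, 10, 7], 59), ([447, 24, 7, 5], 31), ([417, 26, 8, 6], 40), ([426, 29, 9, 10], 51), ([402, 32, 18, 11], 119), ([436, 32, 6, 5], 26), ([447, 36, 5, 8], 35), ([412, 46, 7, 7], 42), ([438, 54, 8, 11], 58), ([405, 56, 6, 7], 31), ([401, 56, 44, 69], 1017), ([402, 64, 9, 7], 44), ([245, 352, 5, 7], 29), ([236, 364, 6, 10], 40)]
(-0.6081088185310364, 0.7931921482086182, (492, 327), (294, 193))
expected tongs top px [322.44316407 235.20052986] w1 302,224
```

```bash
python3 -c "
from plant import env
print(env.close_job())"
```

```text
the job is handed in; nothing more can be done
None
```

The ring is on the nest's post, the tongs are back upright in their stand, and I handed the job in at about 20 s on the robot's clock (limit 64 s). No verdict was reported.

- **Extraction:** I took the smaller grey tongs, entered the pocket part squeezed with no contact force, and gripped with 27 N. The ring came out with about 5 N of drag from the balls, and the wrist view confirmed it was held.
- **Seating:** The wrist camera showed the post at about (510, 216). The ring passed over the pin without contact and met the foot at the predicted height with about 5 N. A close-up then showed it over the pin and down on the foot.
- **Return:** The tips touched the slot floor with about 5 N at nearly the same height as when I took the tongs. I released them and backed away, and the robot was touching nothing.
- **Final check:** Comparing the fixed-camera images with those from the start showed changes only at the pocket, the post, a small patch beside the stand in the top view and where the arm was. In the scene view nothing changed around the stand. In the top view the arm may hide part of the area around the stand.

Three checks fell short:
- While squeezing the ring, the gripper width read 26 mm instead of the expected 28. The images after lifting showed the tips about 14 mm apart on the ring, so I put that down to give in the gripper under load.
- The template match on the tongs at the end was only 0.79.
- The picture limit stopped me viewing the last wrist image, so the tongs' final pose rests on the image comparison and the contact height.

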